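# Index the staking tool's dial by three clicks

### The arm

A 7-joint arm with a two-finger parallel gripper is mounted at the origin on the work surface. World frame = base frame: x ahead of the robot, y to its left, z up, the work surface at z = 0. Lengths are in m, angles in rad, forces in N, time in s.
With the tool pointing down it reaches from about 0.425 to 0.925 m from the base axis. Payload 6.8 kg.
Tool frame: the origin (TCP) lies between the finger pads; the fingertips stand finger_overhang ahead of it and the grasp point (between the pads) lies 6 mm ahead of it (finger_overhang is the distance from the TCP to the fingertips, in m); z points along the fingers, y is the line along which they close (so a half turn about z gives the same grasp; the last joint's range is limited). The gripper opens to 85 mm and grips with 20 to 120 N. Pads are 22 mm wide; open, the fingers measure 114 mm over their backs; the gripper's body (76 mm by 85 mm) begins 54 mm behind the grasp point. The pads swing forward as they close: fully open they stand 13 mm farther back than shut.
Start: joints at [1.198, 0.477, 0.022, 1.555, -0.011, 1.109, -0.083], TCP at [0.177, -0.651, 0.256] pointing down, gripper open.
Joint ranges: [-2.96, 2.96], [-0.34, 2.1], [-1.41, 1.46], [0.24, 2.44], [-1.37, 4.51], [0.17, 1.92], [-2.96, 2.96]. Speed limits (rad/s): [2.39, 2.39, 3.14, 3.14, 3.14, 3.14, 3.14].

### API

Orientations are given as a unit quaternion [w, x, y, z].
In Python, from station import * gives the robot as it stands.
- The arm moves only by the tool drive_tool, never from a script. Its argument "increments" is a list of rows, each an object of numbers: "claw": the finger opening in m, from 0 to 0.0854; "dx", "dy", "dz": the shift along the tool's x, y, z in m; "wx", "wy", "wz": the turn, a rotation vector about the tool's x, y, z in degrees. A call has 1 to 20 rows; each row shifts and turns the commanded pose from where the row before left it, along the tool's axes as they then stand; what a row does not reach is not made up. A row lasts 1/8 s, in which the tool goes at most 62.5 mm and 10.7 degrees, less where a joint would pass 70% of its speed; a pose out of reach is approached as far as the arm can. A call with a gripper value outside its range is refused whole. The fingers move at their own pace and stop on an object; "newtons" is the grip in N (left out, the last holds). Time passes only in rows, so rows that do not move let the fingers close. It gives the time, the measured TCP pose, the force, the opening and the grip force at its end, in the units of the state.
- get_obs(): the state, without advancing time (a new reading comes with each control period).
- read_camera(name): name is "scene" or "top" or "wrist"; returns (picture, depth): 400x640x3 uint8, red, green, blue; 400x640 float32, m along the optical axis (not along the pixel's ray), 0 where there is no reading.
- calibration(name): a dict with "intrinsics" (3x3 intrinsics, pixels), "R" (3x3) and "t" (3): a world point X has camera coordinates R X + t; the wrist camera has in their place "mount" (4x4, takes a point from camera to tool coordinates, whose origin is the TCP and whose axes are the flange's). Camera axes: x right, y down, z forward; pixel columns grow to the right and rows downward; lengths in m; the calibration is good to about 2 mm. A picture is of the moment at which its call begins: read the wrist's pose just before it. calibration takes no time and is no camera call.
- hand_in(): hands the job in; it is judged then, once.
The state is a dict: "t": time; "q": joint angles; "joint_vel": joint speeds; "joint_torque": joint torques, N m; "eef_pos": TCP position; "tool_rot": TCP orientation; "contact_force": force on the tool from outside, world axes, zero at the start; "torque": the same for the moment, N m; "gripper_width": opening from 0.0 (shut) to 1.0 (fully open); "grasp_force": force on a finger pad.
Only numpy, scipy, OpenCV 4.12 (cv2) and the standard library are available. Lean on these libraries where they do the work, as an engineer would, in place of code of your own. Each camera call takes 0.05 s, during which the arm holds its last target. There are 200 camera calls.

### The job

Raise the clear visor over the staking tool's indexing dial by its red grip until it stands about upright, and let go of it to see that it holds there by itself. Then turn the dial knob exactly three clicks clockwise from where it stood and let go, leaving the visor standing open. Do not disturb the loose parts lying around (pulley, balance wheel, bird tail, spool).

Things in the scene. Friction and masses are not known exactly. Their poses are not given: they have to be found in the camera images.
- visor_grip (a point): Centre of the visor's red roller grip: 18 mm diameter, 24 mm long, its axis parallel to the hinge, on the end of a thin 21 mm stem at the middle of the visor's front edge. Nothing stands beside its ends: it can be pinched end to end from above and turns between the fingers as the visor swings. Site x points in the visor's plane to the hinge, y along the roller, z out of the upper face.
- visor_hinge (a point): Middle of the visor's hinge line (point y axis, horizontal), at its far upper edge. The red grip lies 162 mm from it along this point's -x. The visor is a clear 4 mm plate, 124 mm wide, its front edge 132 mm from the hinge; shut, it lies parallel to the dial face, 47 mm off it, over the knob.
- visor (a joint): Opening angle of the visor in rad: 0 shut (parallel to the dial face), 2.09 upright, stop at 2.6 (leaning back); it may start a little open. The friction hinge holds the visor where it is left; about 2 to 5 N at the grip moves it. From 1.8 rad up the knob is free for a gripper coming along the knob's axis.
- dial_grip (a point): On the axis of the dial knob, 28 mm off the face: where to grip. The brass bar is 44 mm long (point x), 14 mm thick (point y), its top 36 mm off the face; a black skirt of 32 mm radius below reaches 6 mm off it. Site z is the knob's axis, out of the face: it leans 30 degrees from vertical to the head's front, and the tool must lean with it. Site x points to the bar's end with the red line.
- dial_pointer (a point): Red pointer mark on the knob's skirt, 30 mm from the axis; it turns with the knob.
- dial (a joint): Angle of the dial knob in rad, growing clockwise as seen looking at the face. Detents lie 24 degrees (0.419 rad) apart, at whole multiples from 0; it starts at rest in the one at 0, 0.419 or 0.838. Stops just below 0 and at 3.0. Passing a click takes about 0.07 N m; let go, it drops into the nearest detent.
- head: Fixed indexing head and staking press, green and iron. Origin on the table under the dial housing; its front (-x) faces the robot. The housing is 150 mm wide (y), x = -95 to +100 mm, 105 mm high; 12 mm steel hinge lugs at its far edge reach 150 mm. The press with its hand lever stands on the +y side (y = 150 to 260, x = -25 to +150 mm, up to 255 mm high).
- pulley: Loose pewter pulley, 60 mm diameter, 28 mm high, origin under its centre. Leave alone.
- balance_wheel: Loose nickel balance wheel with three spokes, 66 mm diameter, 12 mm high, origin under its centre. Leave alone.
- bird_tail: Loose green enamelled bird tail, a flat fan 60 mm long, 7 mm high, origin at its narrow end. Leave alone.
- spool: Loose boxwood spool form, 48 mm diameter, 46 mm high, origin under its centre. Leave alone.

How it is judged:
By the outcome, as a careful person would: the job done as asked, in the order asked, and still so for the second after the job is handed in, with the robot touching nothing.
It also fails if it takes over 64 s, if anything falls off the work surface, if the arm or the gripper's body presses on something with over 40 N, if the wrist force passes 120 N, or if a joint passes its speed limit or range.

## Working session

There is one attempt and no reset: what is moved stays moved. The work goes in short steps, Python scripts to look and compute and a tool call to move; the robot and the scene stay as the last step left them, time stands still between calls to the robot, and variables do not carry over. Pictures are saved under pics/ and viewed, at most 10 in all, crops included, and the job is handed in when it is done.

Besides the shell and the picture viewer there is one more tool, called after "Emit:" in YAML: its name, and indented under it one key for each argument. drive_tool: Moves the arm, as the interface text tells. Its arguments: {"type":"object","properties":{"increments":{"type":"array","items":{"type":"object","properties":{"claw":{"type":"number"},"dx":{"type":"number"},"dy":{"type":"number"},"dz":{"type":"number"},"wx":{"type":"number"},"wy":{"type":"number"},"wz":{"type":"number"}}}},"newtons":{"type":"number"}},"required":["increments"]}

```bash
mkdir -p pics; ls
python3 - <<'E'
from station import *
import cv2,numpy as np
o=get_obs();print({k:np.round(v,3).tolist() for k,v in o.items()})
for n in("scene","top"):
    p,d=read_camera(n);cv2.imwrite(f"pics/{n}0.png",p[:,:,::-1]);np.savez(f"pics/{n}0.npz",p=p,d=d)
    c=calibration(n);print(n,{k:np.round(v,3).tolist() for k,v in c.items()})
print(calibration("wrist"))
E
```

```text
pics
{'t': 0.0, 'q': [1.198, 0.478, 0.022, 1.556, -0.011, 1.109, -0.083], 'joint_vel': [0.001, 0.003, -0.001, -0.001, -0.0, 0.0, 0.001], 'joint_torque': [0.001, -59.644, 1.609, -28.12, 0.013, 0.009, 0.0], 'eef_pos': [0.176, -0.651, 0.255], 'tool_rot': [-0.001, 0.991, 0.132, -0.0], 'contact_force': [0.25, -0.492, -0.998], 'torque': [-0.029, 0.025, 0.002], 'grasp_force': 0.0, 'gripper_width': 1.001}
scene {'intrinsics': [[384.839, 0.0, 314.38], [0.0, 384.839, 202.979], [0.0, 0.0, 1.0]], 'R': [[0.477, 0.879, -0.013], [0.703, -0.391, -0.594], [-0.527, 0.275, -0.804]], 't': [-0.306, -0.319, 1.371]}
top {'intrinsics': [[388.955, 0.0, 319.696], [0.0, 388.955, 204.034], [0.0, 0.0, 1.0]], 'R': [[0.005, -1.0, 0.004], [-1.0, -0.006, -0.029], [0.029, -0.004, -1.0]], 't': [0.027, 0.56, 0.857]}
{'intrinsics': array([[355.25374354,   0.        , 323.5478556 ],
       [  0.        , 355.25374354, 197.17275024],
       [  0.        ,   0.        ,   1.        ]]), 'mount': array([[-2.18725314e-04, -9.53592958e-01, -3.01098692e-01,
         7.72666902e-02],
       [ 9.99999898e-01, -8.95871885e-05, -4.42697304e-04,
        -4.95790953e-04],
       [ 3.95178447e-04, -3.01098759e-01,  9.53592880e-01,
        -1.17241256e-01],
       [ 0.00000000e+00,  0.00000000e+00,  0.00000000e+00,
         1.00000000e+00]])}
```

View pics/scene0.png

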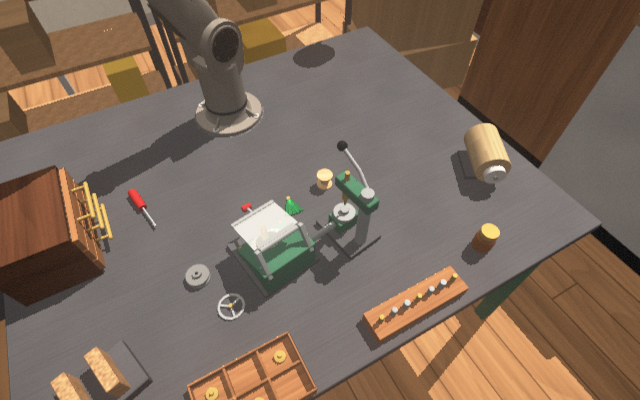

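View pics/top0.png

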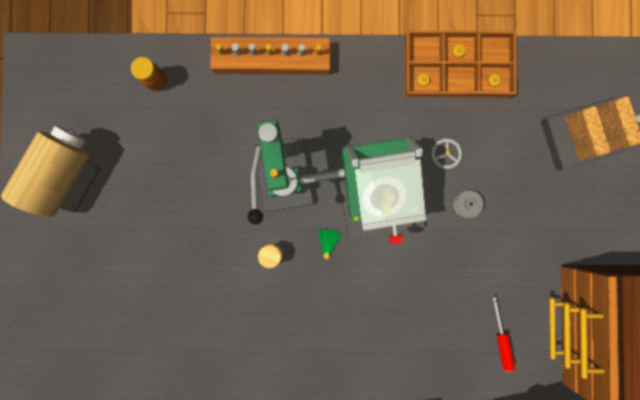

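The scene view shows the visor with its red grip at about (248,208). In the top view the grip is at (396,239), the housing around (385,185), and the press to its left. Next I'll measure the grip and the visor plane.

```bash
cat > h.py <<'E'
from station import *
import cv2,numpy as np
def load(n,k): z=np.load(f"pics/{n}{k}.npz");return z['p'],z['d']
def snap(n,k):
    p,d=read_camera(n);np.savez(f"pics/{n}{k}.npz",p=p,d=d);return p,d
def ray(n,uv):
    c=calibration(n);r=np.linalg.inv(c['intrinsics'])@[uv[0],uv[1],1]
    return -c['R'].T@c['t'],c['R'].T@r
def onz(n,uv,z):
    o,r=ray(n,uv);return o+r*(z-o[2])/r[2]
def atd(n,uv,d):
    o,r=ray(n,uv);return o+r*d
def tri(a,b):
    (o1,r1),(o2,r2)=ray("scene",a),ray("top",b)
    s=np.linalg.lstsq(np.c_[r1,-r2],o2-o1,rcond=None)[0]
    p,q=o1+r1*s[0],o2+r2*s[1];return (p+q)/2,np.linalg.norm(p-q)
def blobs(p,lo,hi,box,mn=8):
    h=cv2.cvtColor(p,cv2.COLOR_RGB2HSV);m=cv2.inRange(h,lo,hi)
    z=np.zeros_like(m);x0,y0,x1,y1=box;z[y0:y1,x0:x1]=m[y0:y1,x0:x1]
    n,l,s,c=cv2.connectedComponentsWithStats(z);return [(s[i,4],s[i,:4].tolist(),c[i]) for i in range(1,n) if s[i,4]>=mn],l
E
python3 - <<'E'
from h import *
S,sd=load("scene",0);T,td=load("top",0)
for n,p,d,b in(("scene",S,sd,(200,190,300,300)),("top",T,td,(330,130,440,250))):
    for lo,hi in(((0,150,90),(6,255,255)),((174,150,90),(180,255,255))):
        for a,s,c in blobs(p,lo,hi,b,3)[0]: print(n,a,s,np.round(c,1),d[int(c[1]),int(c[0])],np.round(atd(n,c,d[int(c[1]),int(c[0])]),3))
a=cv2.resize(S[185:305,190:330],None,fx=4,fy=4,interpolation=2)
b=cv2.resize(T[125:255,320:460],None,fx=4,fy=4,interpolation=2)
cv2.imwrite("pics/c1.png",a[:,:,::-1]);cv2.imwrite("pics/c2.png",b[:,:,::-1])
E
```

```text
scene 36 [242, 203, 9, 7] [245.9 206. ] 0.9897582 [ 0.493 -0.118  0.111]
top 108 [389, 234, 14, 10] [395.6 238.9] 0.7592437 [ 0.49  -0.117  0.113]
```

View pics/c1.png

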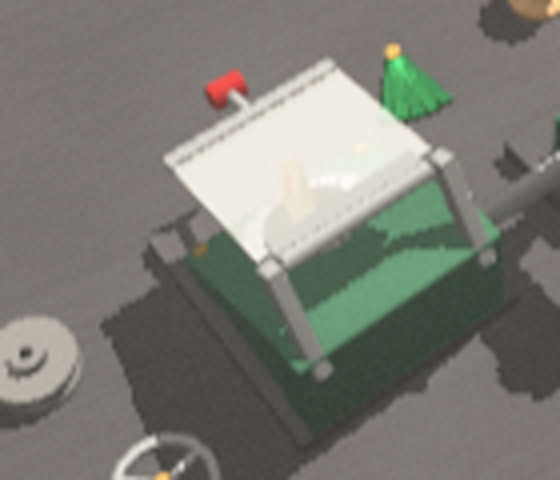

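View pics/c2.png

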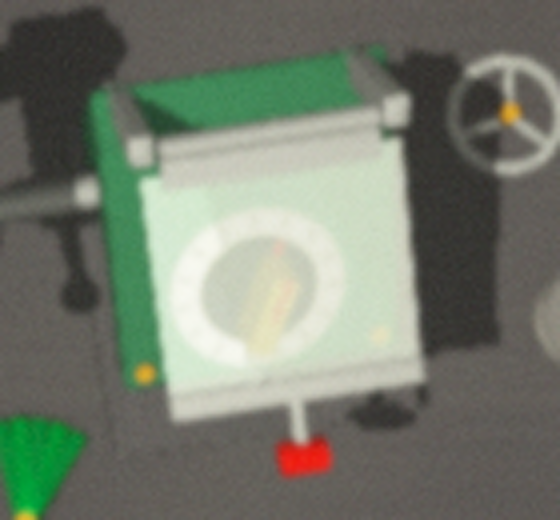

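Run:
```python
from h import *
G,e=tri((245.9,206),(395.6,238.9));print("grip",G.round(4),e)
A,e1=tri((258,252),(418.7,151.2));B,e2=tri((300,224.2),(355,162.5))
print("caps",A.round(4),e1,B.round(4),e2)
H=(A+B)/2;y=B-A;print("H",H.round(4),"width",np.linalg.norm(y),"yaw",np.degrees(np.arctan2(-y[0],y[1])))
v=G-H;print("len",np.linalg.norm(v),"horiz",np.hypot(*v[:2]),"dir",np.degrees(np.arctan2(-v[1],-v[0])),"elev",np.degrees(np.arcsin(v[2]/np.linalg.norm(v))))
# depth samples around hinge bar in top, and grip ends
T,td=load("top",0);S,sd=load("scene",0)
for uv in((355,162),(387,157),(418,151)): print("top depth",atd("top",uv,td[uv[1],uv[0]]).round(4))
bs,l=blobs(T,(0,150,90),(6,255,255),(330,130,440,250))
m=np.argwhere(l==1)[:,::-1].astype(np.float32);print(cv2.minAreaRect(m))
h=calibration("wrist");
# green housing top/face points
g=cv2.inRange(cv2.cvtColor(T,cv2.COLOR_RGB2HSV),(60,80,60),(90,255,255));
pts=np.array([atd("top",(u,v_),td[v_,u]) for v_,u in np.argwhere(g[130:250,335:440])+[130,335] if td[v_,u]>0])
print(pts.min(0),pts.max(0),len(pts))
```

```text
grip [ 0.4898 -0.1181  0.1069] 0.0011463512505305014
caps [ 0.6559 -0.1509  0.1537] 0.003137111632538684 [ 0.6342 -0.0334  0.1509] 0.0017370444980645042
H [ 0.6451 -0.0921  0.1523] width 0.1195152681930396 yaw 10.4634607382554
len 0.16382784800099923 horiz 0.15740267536717417 dir 9.503364373633843 elev -16.09962904854191
top depth [ 0.6343 -0.0339  0.1542]
top depth [ 0.6441 -0.0933  0.1538]
top depth [ 0.6552 -0.1503  0.1567]
((395.53851318359375, 238.80772399902344), (8.6824312210083, 13.271717071533203), 82.87498474121094)
[ 0.46933255 -0.15891645 -0.00191912] [ 0.70816165 -0.00378568  0.15151071] 1396
```

Run:
```python
import station;print({k:getattr(station,k) for k in dir(station) if 'over' in k.lower()}, [k for k in dir(station) if not k.startswith('__')][:40])
from h import *
for n,b in(("top",(545,260,640,400)),("scene",(0,160,110,305))):
    p,d=load(n,0);x0,y0,x1,y1=b
    P=np.array([atd(n,(u,v),d[v,u]) for v in range(y0,y1,3) for u in range(x0,x1,3) if d[v,u]>0]);P=P[P[:,2]>.03]
    print(n,P.min(0).round(3),P.max(0).round(3))
from scipy.spatial.transform import Rotation as R
w,x,y,z=get_obs()['tool_rot'];M=R.from_quat([x,y,z,w]).as_matrix();print(M.round(4))
```

```text
{'finger_overhang': 0.025} ['PlanningError', 'calibration', 'finger_overhang', 'get_obs', 'hand_in', 'read_camera']
top [ 0.172 -0.624  0.03 ] [ 0.429 -0.457  0.174]Traceback (most recent call last):
  File "<stdin>", line 5, in <module>
  File "h.py", line 12, in atd
    o,r=ray(n,uv);return o+r*d
        ~~~^^^^^^
  File "h.py", line 7, in ray
    c=calibration(n);r=np.linalg.inv(c['intrinsics'])@[uv[0],uv[1],1]
ValueError: time passes only in moves, steps and waits
```

Emit:
drive_tool:
  increments:
    - {"wz": 5.2,"dz": -0.02,"claw": 0.0854}
    - {"dx": 0.0287,"dy": -0.0336}
    - {"dx": 0.0287,"dy": -0.0336}
    - {"dx": 0.0287,"dy": -0.0336}
    - {"dx": 0.0287,"dy": -0.0336}
    - {"dx": 0.0287,"dy": -0.0336}
    - {"dx": 0.0287,"dy": -0.0336}
    - {"dx": 0.0287,"dy": -0.0336}
    - {"dx": 0.0287,"dy": -0.0336}
    - {"dx": 0.0287,"dy": -0.0336}
    - {"dx": 0.0287,"dy": -0.0336}
    - {"dx": 0.0287,"dy": -0.0336}
    - {"dx": 0.0287,"dy": -0.0336}
    - {"dx": 0.0287,"dy": -0.0336}
    - {"dx": 0.0287,"dy": -0.0336}
    - {}
    - {}

```text
schema error: expected keys claw, dx, dy, dz, wx, wy, wz
```

Emit:
drive_tool:
  increments:
    - {"claw": 0.0854,"dx": 0,"dy": 0,"dz": -0.02,"wx": 0,"wy": 0,"wz": 5.2}
    - {"claw": 0.0854,"dx": 0.0287,"dy": -0.0336,"dz": 0,"wx": 0,"wy": 0,"wz": 0}
    - {"claw": 0.0854,"dx": 0.0287,"dy": -0.0336,"dz": 0,"wx": 0,"wy": 0,"wz": 0}
    - {"claw": 0.0854,"dx": 0.0287,"dy": -0.0336,"dz": 0,"wx": 0,"wy": 0,"wz": 0}
    - {"claw": 0.0854,"dx": 0.0287,"dy": -0.0336,"dz": 0,"wx": 0,"wy": 0,"wz": 0}
    - {"claw": 0.0854,"dx": 0.0287,"dy": -0.0336,"dz": 0,"wx": 0,"wy": 0,"wz": 0}
    - {"claw": 0.0854,"dx": 0.0287,"dy": -0.0336,"dz": 0,"wx": 0,"wy": 0,"wz": 0}
    - {"claw": 0.0854,"dx": 0.0287,"dy": -0.0336,"dz": 0,"wx": 0,"wy": 0,"wz": 0}
    - {"claw": 0.0854,"dx": 0.0287,"dy": -0.0336,"dz": 0,"wx": 0,"wy": 0,"wz": 0}
    - {"claw": 0.0854,"dx": 0.0287,"dy": -0.0336,"dz": 0,"wx": 0,"wy": 0,"wz": 0}
    - {"claw": 0.0854,"dx": 0.0287,"dy": -0.0336,"dz": 0,"wx": 0,"wy": 0,"wz": 0}
    - {"claw": 0.0854,"dx": 0.0287,"dy": -0.0336,"dz": 0,"wx": 0,"wy": 0,"wz": 0}
    - {"claw": 0.0854,"dx": 0.0287,"dy": -0.0336,"dz": 0,"wx": 0,"wy": 0,"wz": 0}
    - {"claw": 0.0854,"dx": 0.0287,"dy": -0.0336,"dz": 0,"wx": 0,"wy": 0,"wz": 0}
    - {"claw": 0.0854,"dx": 0.0287,"dy": -0.0336,"dz": 0,"wx": 0,"wy": 0,"wz": 0}
    - {"claw": 0.0854,"dx": 0,"dy": 0,"dz": 0,"wx": 0,"wy": 0,"wz": 0}
    - {"claw": 0.0854,"dx": 0,"dy": 0,"dz": 0,"wx": 0,"wy": 0,"wz": 0}
  newtons: 20

```text
t: 2.22
eef_pos: [0.4904, -0.1191, 0.2759]
tool_rot: [0.0, 0.996, 0.087, -0.001]
contact_force: [-0.4, -1.2, -0.8]
gripper_width: 1.001
grasp_force: 0.0
```

Emit:
drive_tool:
  increments:
    - {"claw": 0.06,"dx": 0,"dy": -0.001,"dz": 0.04,"wx": 0,"wy": 0,"wz": 0}
    - {"claw": 0.06,"dx": 0,"dy": 0,"dz": 0.04,"wx": 0,"wy": 0,"wz": 0}
    - {"claw": 0.06,"dx": 0,"dy": 0,"dz": 0.04,"wx": 0,"wy": 0,"wz": 0}
    - {"claw": 0.06,"dx": 0,"dy": 0,"dz": 0.022,"wx": 0,"wy": 0,"wz": 0}
    - {"claw": 0.06,"dx": 0,"dy": 0,"dz": 0.021,"wx": 0,"wy": 0,"wz": 0}
    - {"claw": 0.015,"dx": 0,"dy": 0,"dz": 0,"wx": 0,"wy": 0,"wz": 0}
    - {"claw": 0.015,"dx": 0,"dy": 0,"dz": 0,"wx": 0,"wy": 0,"wz": 0}
    - {"claw": 0.015,"dx": 0,"dy": 0,"dz": 0,"wx": 0,"wy": 0,"wz": 0}
    - {"claw": 0.015,"dx": 0,"dy": 0,"dz": 0,"wx": 0,"wy": 0,"wz": 0}
    - {"claw": 0.015,"dx": 0,"dy": 0,"dz": 0,"wx": 0,"wy": 0,"wz": 0}
    - {"claw": 0.015,"dx": 0,"dy": 0,"dz": 0,"wx": 0,"wy": 0,"wz": 0}
  newtons: 30

```text
t: 3.6
eef_pos: [0.4909, -0.1197, 0.1142]
tool_rot: [0.001, 0.996, 0.086, 0.0]
contact_force: [0.0, -5.1, -2.0]
gripper_width: 0.275
grasp_force: 33.2
```

Emit:
drive_tool:
  increments:
    - {"claw": 0.015,"dx": -0.004,"dy": 0.001,"dz": -0.0194,"wx": 0,"wy": 0,"wz": 0}
    - {"claw": 0.015,"dx": -0.0015,"dy": 0,"dz": -0.0197,"wx": 0,"wy": 0,"wz": 0}
    - {"claw": 0.015,"dx": 0.0009,"dy": 0,"dz": -0.0198,"wx": 0,"wy": 0,"wz": 0}
    - {"claw": 0.015,"dx": 0.0033,"dy": 0,"dz": -0.0195,"wx": 0,"wy": 0,"wz": 0}
    - {"claw": 0.015,"dx": 0.0056,"dy": 0,"dz": -0.019,"wx": 0,"wy": 0,"wz": 0}
    - {"claw": 0.015,"dx": 0.0079,"dy": 0,"dz": -0.0181,"wx": 0,"wy": 0,"wz": 0}
    - {"claw": 0.015,"dx": 0.01,"dy": 0,"dz": -0.017,"wx": 0,"wy": 0,"wz": 0}
    - {"claw": 0.015,"dx": 0.012,"dy": 0,"dz": -0.0157,"wx": 0,"wy": 0,"wz": 0}

```text
t: 4.6
eef_pos: [0.5234, -0.1142, 0.262]
tool_rot: [0.001, 0.996, 0.086, -0.001]
contact_force: [0.6, -3.0, -5.6]
gripper_width: 0.272
grasp_force: 29.9
```

Emit:
drive_tool:
  increments:
    - {"claw": 0.015,"dx": 0.0139,"dy": 0.0,"dz": -0.0141,"wx": 0,"wy": 0,"wz": 0}
    - {"claw": 0.015,"dx": 0.0155,"dy": 0,"dz": -0.0123,"wx": 0,"wy": 0,"wz": 0}
    - {"claw": 0.015,"dx": 0.0169,"dy": 0,"dz": -0.0103,"wx": 0,"wy": 0,"wz": 0}
    - {"claw": 0.015,"dx": 0.018,"dy": 0,"dz": -0.0082,"wx": 0,"wy": 0,"wz": 0}
    - {"claw": 0.015,"dx": 0.0189,"dy": 0,"dz": -0.0059,"wx": 0,"wy": 0,"wz": 0}
    - {"claw": 0.015,"dx": 0.0194,"dy": 0,"dz": -0.0036,"wx": 0,"wy": 0,"wz": 0}
    - {"claw": 0.015,"dx": 0.0197,"dy": 0,"dz": -0.0012,"wx": 0,"wy": 0,"wz": 0}
    - {"claw": 0.015,"dx": 0,"dy": 0,"dz": 0,"wx": 0,"wy": 0,"wz": 0}
    - {"claw": 0.015,"dx": 0,"dy": 0,"dz": 0,"wx": 0,"wy": 0,"wz": 0}

```text
t: 5.72
eef_pos: [0.6459, -0.0937, 0.3188]
tool_rot: [0.001, 0.996, 0.086, 0.002]
contact_force: [2.2, -4.9, -0.2]
gripper_width: 0.271
grasp_force: 29.7
```

Upright. Now I'll release, back off upward and look.

Emit:
drive_tool:
  increments:
    - {"claw": 0.07,"dx": 0,"dy": 0,"dz": 0,"wx": 0,"wy": 0,"wz": 0}
    - {"claw": 0.07,"dx": 0,"dy": 0,"dz": 0,"wx": 0,"wy": 0,"wz": 0}
    - {"claw": 0.07,"dx": 0,"dy": 0,"dz": 0,"wx": 0,"wy": 0,"wz": 0}
    - {"claw": 0.07,"dx": 0,"dy": 0,"dz": 0,"wx": 0,"wy": 0,"wz": 0}
    - {"claw": 0.07,"dx": 0,"dy": 0,"dz": -0.02,"wx": 0,"wy": 0,"wz": 0}
    - {"claw": 0.07,"dx": 0,"dy": 0,"dz": -0.04,"wx": 0,"wy": 0,"wz": 0}
    - {"claw": 0.07,"dx": -0.03,"dy": 0,"dz": -0.04,"wx": 0,"wy": 0,"wz": 0}
    - {"claw": 0.07,"dx": -0.05,"dy": 0,"dz": 0,"wx": 0,"wy": 0,"wz": 0}
    - {"claw": 0.07,"dx": -0.05,"dy": 0,"dz": 0,"wx": 0,"wy": 0,"wz": 0}
    - {"claw": 0.07,"dx": -0.05,"dy": 0,"dz": 0,"wx": 0,"wy": 0,"wz": 0}
    - {"claw": 0.07,"dx": 0,"dy": 0,"dz": 0,"wx": 0,"wy": -10,"wz": 0}
    - {"claw": 0.07,"dx": 0,"dy": 0,"dz": 0,"wx": 0,"wy": -10,"wz": 0}
    - {"claw": 0.07,"dx": 0,"dy": 0,"dz": 0,"wx": 0,"wy": -10,"wz": 0}
    - {"claw": 0.07,"dx": 0,"dy": 0,"dz": 0,"wx": 0,"wy": 0,"wz": 0}
    - {"claw": 0.07,"dx": 0,"dy": 0,"dz": 0,"wx": 0,"wy": 0,"wz": 0}

```text
t: 7.6
eef_pos: [0.4678, -0.1227, 0.4172]
tool_rot: [0.022, 0.963, 0.084, -0.257]
contact_force: [0.7, -0.6, 0.1]
gripper_width: 0.82
grasp_force: 0.0
```

Run:
```python
from h import *
from scipy.spatial.transform import Rotation as R
o=get_obs();w,x,y,z=o['tool_rot'];M=R.from_quat([x,y,z,w]).as_matrix();print(o['t'],o['eef_pos'],M.round(3),o['q'])
S,_=snap("scene",1)
o=get_obs();W,wd=snap("wrist",1);np.savez("pics/w1pose.npz",p=o['eef_pos'],q=o['tool_rot'])
a=cv2.resize(S[165:315,190:330],(560,600),interpolation=2)
cv2.imwrite("pics/s1.png",a[:,:,::-1]);cv2.imwrite("pics/w1.png",W[:,:,::-1])
```

```text
7.6 [ 0.46779852 -0.12272966  0.41724865] [[ 0.854  0.173 -0.49 ]
 [ 0.15  -0.985 -0.086]
 [-0.498  0.    -0.867]] [ 0.30696727  0.32983248 -0.33351026  1.50997253  0.18016574  1.83651222
 -1.43339246]
```

View pics/s1.png

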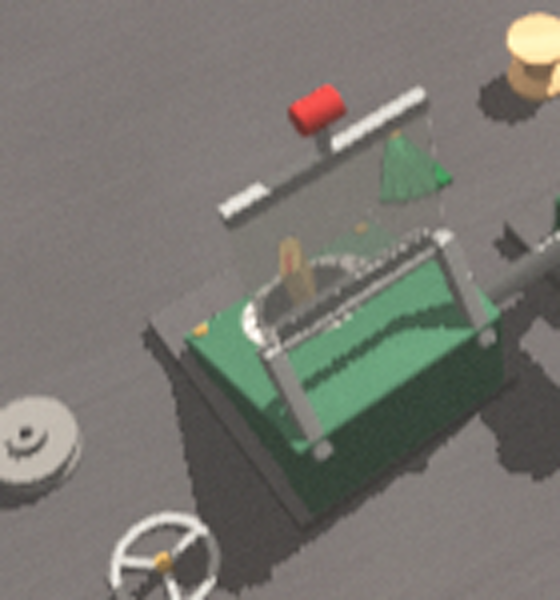

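View pics/w1.png

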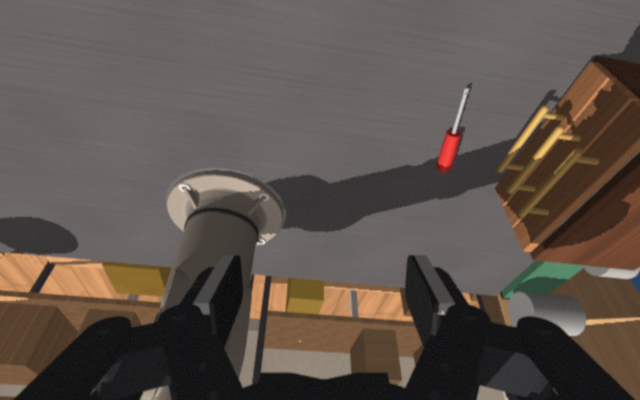

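Emit:
drive_tool:
  increments:
    - {"claw": 0.07,"dx": 0,"dy": 0,"dz": 0,"wx": 0,"wy": 10,"wz": 0}
    - {"claw": 0.07,"dx": 0,"dy": 0,"dz": 0,"wx": 0,"wy": 10,"wz": 0}
    - {"claw": 0.07,"dx": 0,"dy": 0,"dz": 0,"wx": 0,"wy": 10,"wz": 0}
    - {"claw": 0.07,"dx": 0,"dy": 0,"dz": 0,"wx": 0,"wy": 10,"wz": 0}
    - {"claw": 0.07,"dx": 0,"dy": 0,"dz": 0,"wx": 0,"wy": 10,"wz": 0}
    - {"claw": 0.07,"dx": 0,"dy": 0,"dz": 0,"wx": 0,"wy": 10,"wz": 0}
    - {"claw": 0.07,"dx": 0,"dy": 0,"dz": 0,"wx": 0,"wy": 0,"wz": 0}
    - {"claw": 0.07,"dx": 0,"dy": 0,"dz": 0,"wx": 0,"wy": 0,"wz": 0}

```text
t: 8.7
eef_pos: [0.4682, -0.1225, 0.4187]
tool_rot: [-0.022, 0.962, 0.084, 0.258]
contact_force: [0.9, -0.3, -0.7]
gripper_width: 0.82
grasp_force: 0.0
```

```bash
cat >> h.py <<'E'
from scipy.spatial.transform import Rotation as R
def tool(o):
    w,x,y,z=o['tool_rot'];return np.array(o['eef_pos']),R.from_quat([x,y,z,w]).as_matrix()
def wsnap(k):
    p,M=tool(get_obs());W,d=snap("wrist",k);np.savez(f"pics/wp{k}.npz",p=p,M=M);cv2.imwrite(f"pics/wrist{k}.png",W[:,:,::-1]);return W,d,p,M
def wpts(k,uv,depth=None):
    z=np.load(f"pics/wp{k}.npz");c=calibration("wrist");m=c['mount'];K=np.linalg.inv(c['intrinsics'])
    o=z['M']@m[:3,3]+z['p'];uv=np.atleast_2d(uv)
    r=(z['M']@m[:3,:3]@K@np.c_[uv,np.ones(len(uv))].T).T
    return o+r*np.asarray(depth).reshape(-1,1) if depth is not None else (o,r)
E
python3 - <<'E'
from h import *
W,d,p,M=wsnap(2);print(p,M.round(3),get_obs()['q'].round(2) if hasattr(get_obs()['q'],'round') else get_obs()['q'])
E
```

```text
[ 0.46821177 -0.12247168  0.41867781] [[ 0.853  0.174  0.493]
 [ 0.151 -0.985  0.085]
 [ 0.5    0.002 -0.866]] [ 0.53 -0.18 -0.23  2.05 -0.37  0.82 -0.91]
```

View pics/wrist2.png

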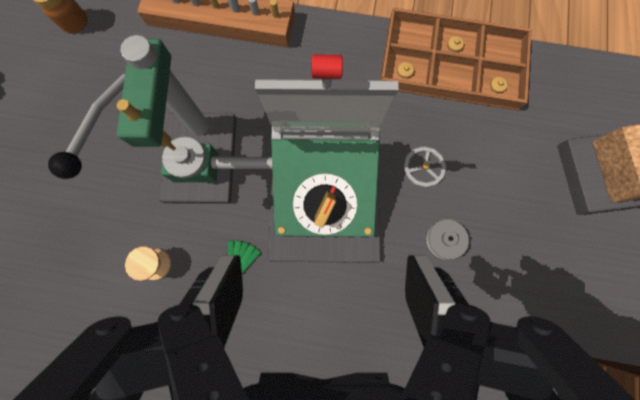

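The wrist view looks square onto the face. The white dial ring centres near (325,205), the brass bar runs through it towards upper right, and the red pointer is near (333,191). The visor is standing, with its grip at (327,67).

```bash
cat >> h.py <<'E'
def meas(k):
    W,d=load("wrist",k);z=np.load(f"pics/wp{k}.npz");M=z['M']
    hsv=cv2.cvtColor(W,cv2.COLOR_RGB2HSV)
    g=cv2.inRange(hsv,(65,90,40),(90,255,255));n,l,s,c=cv2.connectedComponentsWithStats(g)
    # face plane fit: green blob nearest image centre with largest area in box
    m=np.zeros_like(g);m[140:240,272:380]=g[140:240,272:380];ij=np.argwhere(cv2.erode(m,np.ones((5,5)))>0)
    P=wpts(k,ij[:,::-1],d[ij[:,0],ij[:,1]]);P=P[P[:,2]>.05];c0=np.median(P,0);P=P[np.linalg.norm(P-c0,axis=1)<.12]
    for _ in range(4):
        c0=P.mean(0);nrm=np.linalg.svd(P-c0,full_matrices=False)[2][2];nrm*=np.sign(nrm[2])
        r=(P-c0)@nrm;P=P[abs(r)<max(.002,2*r.std())]
    return W,d,hsv,M,c0,nrm,len(P),r.std()
def plane(k,uv,c0,n,off):
    o,r=wpts(k,uv);return o+r*(((c0+n*off-o)@n)/(r@n))[:,None]
E
python3 - <<'E'
from h import *
k=2;W,d,hsv,M,c0,n,N,sd=meas(k);print("face",c0.round(4),"n",n.round(3),"tilt",np.degrees(np.arccos(n[2])),"yaw",np.degrees(np.arctan2(-n[1],-n[0])),N,sd,"tool z.n",-M[:,2]@n)
w=cv2.inRange(hsv,(0,0,150),(180,70,255));m=np.zeros_like(w);m[165:245,285:365]=w[165:245,285:365]
ct=max(cv2.findContours(m,cv2.RETR_EXTERNAL,cv2.CHAIN_APPROX_NONE)[0],key=cv2.contourArea)
e=cv2.fitEllipse(cv2.convexHull(ct));print("ring",e)
C=plane(k,[e[0]],c0,n,0.0)[0];print("C",C.round(4),"grip pt",(C+n*.028).round(4))
b=cv2.inRange(hsv,(10,80,90),(32,255,255));m=np.zeros_like(b);m[175:235,300:350]=b[175:235,300:350]
r1=cv2.inRange(hsv,(0,150,110),(7,255,255))|cv2.inRange(hsv,(172,150,110),(180,255,255));mr=np.zeros_like(b);mr[175:235,300:350]=r1[175:235,300:350]
hx=np.cross(np.cross(n,[np.cos(.1745),np.sin(.1745),0]),n);hx/=np.linalg.norm(hx);hy=np.cross(n,hx)
for nm,mm,off in(("brass",m,.036),("red",mr,.006),("all",m|mr,.036)):
    for a in range(1,*[cv2.connectedComponents(mm)[0]]):
        l=cv2.connectedComponents(mm)[1];ij=np.argwhere(l==a)
        if len(ij)<6: continue
        Q=plane(k,ij[:,::-1].astype(float),c0,n,off)-C;xy=np.c_[Q@hx,Q@hy].astype(np.float32)
        print(nm,len(ij),ij.mean(0)[::-1],"mean mm",(xy.mean(0)*1e3).round(1),"rect",cv2.minAreaRect(xy*1000), "ang",np.degrees(np.arctan2(*xy.mean(0)[::-1])),"depth h",(np.median((wpts(k,ij[:,::-1],d[ij[:,0],ij[:,1]])-c0)@n)*1e3).round(1))
o=get_obs();print("dTCP tool to axis pt",(M.T@(C+n*.028-o['eef_pos'])).round(4))
cv2.imwrite("pics/d2.png",cv2.resize(W[160:250,270:390],None,fx=5,fy=5,interpolation=2)[:,:,::-1])
E
```

```text
face [ 0.6193 -0.0946  0.0793] n [-0.492 -0.083  0.866] tilt 29.95151367187241 yaw 9.543300331868467 3194 0.0008173377537134909 tool z.n 0.9999964964697078
ring ((324.603759765625, 203.6446533203125), (61.941287994384766, 65.108642578125), 90.15804290771484)
C [ 0.5769 -0.1048  0.0542] grip pt [ 0.5632 -0.1071  0.0785]
brass 371 [323.73854447 210.55256065] mean mm [2.1 1.2] rect ((3.2145118713378906, 0.4052562713623047), (17.76507568359375, 48.60631561279297), 64.97237396240234) ang 29.46484 depth h 35.3
red 25 [332.32 189.6 ] mean mm [ 22.9 -10.9] rect ((22.86424446105957, -10.726887702941895), (5.112014293670654, 9.167401313781738), 64.6734390258789) ang -25.484623 depth h 6.6
red 24 [328.66666667 204.5       ] mean mm [ 0.7 -5.8] rect ((0.02646160125732422, -5.2584710121154785), (1.935572862625122, 23.391822814941406), 64.7729263305664) ang -83.2594 depth h 36.4
all 25 [332.32 189.6 ] mean mm [ 31.7 -10.2] rect ((31.610702514648438, -10.06393814086914), (4.793824195861816, 8.596789360046387), 64.6734390258789) ang -17.93574 depth h 6.6
all 395 [324.03797468 210.18481013] mean mm [2.7 0.8] rect ((3.2145118713378906, 0.4052562713623047), (17.76507568359375, 48.60631561279297), 64.97237396240234) ang 16.723688 depth h 35.4
dTCP tool to axis pt [-0.0874  0.0009  0.3423]
```

View pics/d2.png

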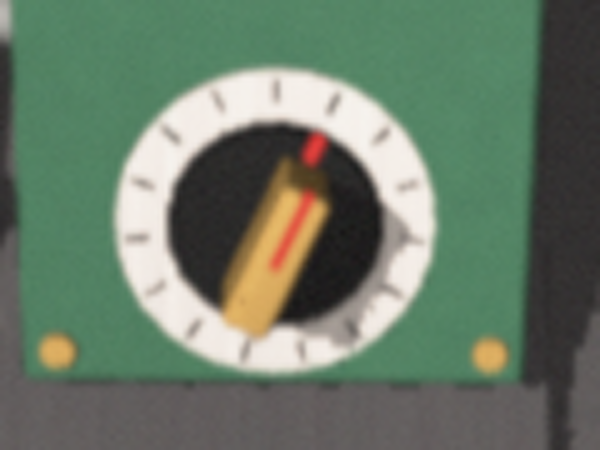

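```bash
cat > bar.py <<'E'
from h import *
def bar(k,C,n,hx,hy):
    W,d=load("wrist",k)
    ij=np.array([(v,u) for v in range(100,400) for u in range(150,500)]);D=d[ij[:,0],ij[:,1]];ij=ij[D>0];D=D[D>0]
    P=wpts(k,ij[:,::-1],D)-C;h=P@n;xy=np.c_[P@hx,P@hy]*1e3
    s=(h>.032)&(h<.040)&(np.hypot(*xy.T)<32)
    print("top n",s.sum(),"h",np.median(h[s]),"rect",cv2.minAreaRect(xy[s].astype(np.float32)),"mean",xy[s].mean(0))
    c=np.cov(xy[s].T);w,v=np.linalg.eigh(c);print("pca ang",np.degrees(np.arctan2(v[1,1],v[0,1])),"len,wid",np.sqrt(12*w[::-1]))
    s=(h>.003)&(h<.009)&(np.hypot(*xy.T)<40);print("skirt n",s.sum(),cv2.minEnclosingCircle(xy[s].astype(np.float32)))
    hs=cv2.cvtColor(W,cv2.COLOR_RGB2HSV)[ij[:,0],ij[:,1]]
    r=((hs[:,0]<8)|(hs[:,0]>172))&(hs[:,1]>140)&(hs[:,2]>90)&(np.hypot(*xy.T)<40)
    for a,b,nm in((.003,.012,"pointer"),(.03,.042,"line")):
        t=r&(h>a)&(h<b);print(nm,t.sum(),xy[t].mean(0),np.median(h[t]))
E
python3 - <<'E'
from bar import *
n=np.array([-.4924,-.0868,.866]);C=np.array([.5769,-.1048,.0542]);hx=np.cross(np.cross(n,[np.cos(.1745),np.sin(.1745),0]),n);hx/=np.linalg.norm(hx);hy=np.cross(n,hx)
bar(2,C,n,hx,hy)
E
```

```text
top n 316 h 0.035889454737155255 rect ((-0.6963081359863281, 0.22382736206054688), (14.145679473876953, 43.30940628051758), 66.77214050292969) mean [-0.24928222  0.29949666]
pca ang 155.6367520862165 len,wid [44.11740366 13.96119964]
skirt n 1002 ((-0.21215248107910156, 0.5339365005493164), 39.81460189819336)
pointer 28 [ 22.9587649  -10.94079417] 0.006429266881429869
line 23 [10.63966137 -5.08912736] 0.036473470620910754
```

Depth gives a 44 × 14 mm bar, centred within 0.3 mm, at −24.4° (clockwise of up). That agrees with a detent, so I'll go to a standoff on the axis.

Emit:
drive_tool:
  increments:
    - {"claw": 0.05,"dx": -0.0219,"dy": 0.0006,"dz": 0.05,"wx": 0,"wy": 0,"wz": 0}
    - {"claw": 0.05,"dx": -0.0219,"dy": 0,"dz": 0.05,"wx": 0,"wy": 0,"wz": 0}
    - {"claw": 0.05,"dx": -0.0219,"dy": 0,"dz": 0.05,"wx": 0,"wy": 0,"wz": 0}
    - {"claw": 0.05,"dx": -0.022,"dy": 0,"dz": 0.05,"wx": 0,"wy": 0,"wz": 0}
    - {"claw": 0.05,"dx": 0,"dy": 0,"dz": 0,"wx": 0,"wy": 0,"wz": 8.1}
    - {"claw": 0.05,"dx": 0,"dy": 0,"dz": 0,"wx": 0,"wy": 0,"wz": 8.1}
    - {"claw": 0.05,"dx": 0,"dy": 0,"dz": 0,"wx": 0,"wy": 0,"wz": 8.2}
    - {"claw": 0.05,"dx": 0,"dy": 0,"dz": 0,"wx": 0,"wy": 0,"wz": 0}
    - {"claw": 0.05,"dx": 0,"dy": 0,"dz": 0,"wx": 0,"wy": 0,"wz": 0}

```text
t: 9.88
eef_pos: [0.4926, -0.1187, 0.2002]
tool_rot: [-0.077, 0.958, -0.119, 0.247]
contact_force: [-0.1, -0.2, -0.5]
gripper_width: 0.584
grasp_force: 0.0
```

Run:
```python
from bar import *
W,d,p,M=wsnap(3);o=get_obs();print(np.round(o['q'],2))
n=np.array([-.4924,-.0868,.866]);C=np.array([.5769,-.1048,.0542]);hx=np.cross(np.cross(n,[np.cos(.1745),np.sin(.1745),0]),n);hx/=np.linalg.norm(hx);hy=np.cross(n,hx)
bar(3,C,n,hx,hy)
Cc=C-.00025*hx+.0003*hy
print("delta tool",(M.T@(Cc+n*.037-p)).round(4),"z.n",-M[:,2]@n,"tool x ang",np.degrees(np.arctan2(M[:,0]@hy,M[:,0]@hx)))
```

```text
[ 0.42  0.13 -0.2   2.31 -0.69  0.27 -0.96]
top n 1081 h 0.03578612331914637 rect ((-0.39127540588378906, 0.018713951110839844), (13.865200996398926, 43.96774673461914), 65.35394287109375) mean [ 0.2475983  -0.09495209]
pca ang 155.45770862184364 len,wid [43.82183217 14.04324192]
skirt n 3196 ((0.9774787425994873, -0.8348597288131714), 38.56038284301758)
pointer 71 [ 23.45669172 -10.94197609] 0.006592010199116703
line 123 [ 9.53996455 -4.55481439] 0.03669308290298862
delta tool [0.001  0.0004 0.1322] z.n 0.9999736717471381 tool x ang -24.211259937194054
```

Emit:
drive_tool:
  increments:
    - {"claw": 0.05,"dx": 0.001,"dy": 0.0003,"dz": 0.03,"wx": 0,"wy": 0,"wz": 0}
    - {"claw": 0.05,"dx": 0,"dy": 0,"dz": 0.03,"wx": 0,"wy": 0,"wz": 0}
    - {"claw": 0.05,"dx": 0,"dy": 0,"dz": 0.02,"wx": 0,"wy": 0,"wz": 0}
    - {"claw": 0.05,"dx": 0,"dy": 0,"dz": 0,"wx": 0,"wy": 0,"wz": 0}

```text
t: 10.42
eef_pos: [0.5296, -0.1118, 0.135]
tool_rot: [-0.078, 0.958, -0.121, 0.247]
contact_force: [-0.4, 0.2, -0.9]
gripper_width: 0.583
grasp_force: 0.0
```

```bash
cat > where.py <<'E'
from h import *
n=np.array([-.4924,-.0868,.866]);C=np.array([.5769,-.1048,.0542]);hx=np.cross(np.cross(n,[np.cos(.1745),np.sin(.1745),0]),n);hx/=np.linalg.norm(hx);hy=np.cross(n,hx)
def where():
    o=get_obs();p,M=tool(o);print("t",o['t'],"q",np.round(o['q'],2))
    print("delta tool",(M.T@(C-.0001*hx+.0001*hy+n*.037-p)).round(4),"tilt err deg",np.degrees(M.T@np.cross(-n,M[:,2])).round(2),"x ang",np.degrees(np.arctan2(M[:,0]@hy,M[:,0]@hx)).round(2),"w",o['gripper_width'],np.round(o['contact_force'],1),np.round(o['torque'],2))
if __name__=="__main__": where()
E
python3 where.py
```

```text
t 10.425 q [ 0.26  0.3  -0.07  2.3  -1.31  0.17 -0.36]
delta tool [0.0014 0.001  0.0569] tilt err deg [ 0.2  -0.11  0.  ] x ang -24.4 w 0.5826824303452458 [-0.4  0.2 -0.9] [-0.11  0.55  0.04]
```

Emit:
drive_tool:
  increments:
    - {"claw": 0.05,"dx": 0.001,"dy": 0.0005,"dz": 0.01,"wx": 0,"wy": 0,"wz": 0}
    - {"claw": 0.05,"dx": 0,"dy": 0,"dz": 0.01,"wx": 0,"wy": 0,"wz": 0}
    - {"claw": 0.05,"dx": 0,"dy": 0,"dz": 0.005,"wx": 0,"wy": 0,"wz": 0}
    - {"claw": 0.05,"dx": 0,"dy": 0,"dz": 0,"wx": 0,"wy": 0,"wz": 0}

```text
t: 10.92
eef_pos: [0.5446, -0.1135, 0.1215]
tool_rot: [-0.079, 0.959, -0.121, 0.242]
contact_force: [-0.2, -0.3, 0.3]
gripper_width: 0.586
grasp_force: 0.0
```

```bash
python3 where.py
```

```text
t 10.925 q [ 0.25  0.35 -0.06  2.27 -1.36  0.17 -0.31]
delta tool [-0.0053 -0.0006  0.038 ] tilt err deg [ 0.23 -0.63  0.  ] x ang -24.44 w 0.5857245085242342 [-0.2 -0.3  0.3] [-0.07  0.51 -0.02]
```

Joint 5 reaches its −1.37 limit before the knob, so I'll back off. I'll take the wrist round to the equivalent branch (q5 ≈ 4.2) by unwinding q7 in stages.

Emit:
drive_tool:
  increments:
    - {"claw": 0.05,"dx": 0,"dy": 0,"dz": -0.03,"wx": 0,"wy": 0,"wz": 0}
    - {"claw": 0.05,"dx": 0,"dy": 0,"dz": -0.035,"wx": 0,"wy": 0,"wz": 0}
    - {"claw": 0.05,"dx": 0,"dy": 0,"dz": -0.035,"wx": 0,"wy": 0,"wz": 0}
    - {"claw": 0.05,"dx": 0,"dy": 0,"dz": 0,"wx": 0,"wy": 0,"wz": -10.4}
    - {"claw": 0.05,"dx": 0,"dy": 0,"dz": 0,"wx": 0,"wy": 0,"wz": -10.4}
    - {"claw": 0.05,"dx": 0,"dy": 0,"dz": 0,"wx": 0,"wy": 0,"wz": -10.4}
    - {"claw": 0.05,"dx": 0,"dy": 0,"dz": 0,"wx": 0,"wy": 0,"wz": -10.4}
    - {"claw": 0.05,"dx": 0,"dy": 0,"dz": 0,"wx": 0,"wy": 0,"wz": -10.4}
    - {"claw": 0.05,"dx": 0,"dy": 0,"dz": 0,"wx": 0,"wy": 0,"wz": -10.4}
    - {"claw": 0.05,"dx": 0,"dy": 0,"dz": 0,"wx": 0,"wy": 0,"wz": -10.4}
    - {"claw": 0.05,"dx": 0,"dy": 0,"dz": 0,"wx": 0,"wy": 0,"wz": -10.4}
    - {"claw": 0.05,"dx": 0,"dy": 0,"dz": 0,"wx": 0,"wy": 0,"wz": -10.4}
    - {"claw": 0.05,"dx": 0,"dy": 0,"dz": 0,"wx": 0,"wy": 0,"wz": -10.4}
    - {"claw": 0.05,"dx": 0,"dy": 0,"dz": 0,"wx": 0,"wy": 0,"wz": 0}

```text
t: 12.68
eef_pos: [0.4957, -0.1229, 0.2085]
tool_rot: [0.142, 0.686, 0.681, 0.212]
contact_force: [0.2, -0.1, 0.1]
gripper_width: 0.586
grasp_force: 0.0
```

```bash
cat >> where.py <<'E'
    p,M=tool(get_obs());y=-hy
    print("tool-frame axes: 'wx-like' hx",(M.T@hx).round(3),"'wy-like' -hy",(M.T@y).round(3),"z",M[:,2].round(3))
E
python3 where.py
```

```text
File "where.py", line 7
    p,M=tool(get_obs());y=-hy
IndentationError: unexpected indent
```

```bash
python3 - <<'E'
L=open('where.py').read().split('\n');i=[k for k,l in enumerate(L) if l.startswith('if __name')][0]
m=L.pop(i);L=[l for l in L if l];L.append(m);open('where.py','w').write('\n'.join(L))
E
python3 where.py
```

```text
t 12.675 q [ 0.2   0.11  0.05  2.3  -0.73  0.33  0.88]
delta tool [ 0.0019 -0.0046  0.1383] tilt err deg [0.57 0.36 0.  ] x ang 79.44 w 0.585979589458418 [ 0.2 -0.1  0.1] [-0.08  0.57  0.01]
tool-frame axes: 'wx-like' hx [ 0.183  0.983 -0.009] 'wy-like' -hy [-0.983  0.183 -0.008] z [ 0.484  0.093 -0.87 ]
```

Emit:
drive_tool:
  increments:
    - {"claw": 0.05,"dx": 0,"dy": 0,"dz": 0,"wx": -1.3,"wy": -7,"wz": 0}
    - {"claw": 0.05,"dx": 0,"dy": 0,"dz": 0,"wx": -1.3,"wy": -7,"wz": 0}
    - {"claw": 0.05,"dx": 0,"dy": 0,"dz": 0,"wx": -1.3,"wy": -7,"wz": 0}
    - {"claw": 0.05,"dx": 0,"dy": 0,"dz": 0,"wx": -1.3,"wy": -7,"wz": 0}
    - {"claw": 0.05,"dx": 0,"dy": 0,"dz": 0,"wx": 0,"wy": 0,"wz": 0}

```text
t: 13.3
eef_pos: [0.4828, -0.1289, 0.1973]
tool_rot: [0.21, 0.708, 0.662, 0.124]
contact_force: [0.6, -0.3, 0.2]
gripper_width: 0.586
grasp_force: 0.0
```

```bash
python3 where.py
```

```text
t 13.3 q [-0.35  0.08  0.46  2.38  0.26  0.21 -0.21]
delta tool [0.0391 0.0153 0.1295] tilt err deg [  1.98 -12.59   0.  ] x ang 79.61 w 0.5859458723524241 [ 0.6 -0.3  0.2] [ 0.19  0.48 -0.01]
tool-frame axes: 'wx-like' hx [ 0.176  0.982 -0.074] 'wy-like' -hy [-0.96   0.188  0.21 ] z [ 0.453 -0.133 -0.882]
```

Emit:
drive_tool:
  increments:
    - {"claw": 0.05,"dx": 0,"dy": 0,"dz": 0,"wx": -0.8,"wy": -4.5,"wz": 0}
    - {"claw": 0.05,"dx": 0,"dy": 0,"dz": 0,"wx": -0.8,"wy": -4.5,"wz": 0}
    - {"claw": 0.05,"dx": 0,"dy": 0,"dz": 0,"wx": -0.8,"wy": -4.5,"wz": 0}
    - {"claw": 0.05,"dx": 0,"dy": 0,"dz": 0,"wx": 0,"wy": 0,"wz": 0}
    - {"claw": 0.05,"dx": 0,"dy": 0,"dz": 0,"wx": 0,"wy": 0,"wz": -10}
    - {"claw": 0.05,"dx": 0,"dy": 0,"dz": 0,"wx": 0,"wy": 0,"wz": -10}
    - {"claw": 0.05,"dx": 0,"dy": 0,"dz": 0,"wx": 0,"wy": 0,"wz": -10}
    - {"claw": 0.05,"dx": 0,"dy": 0,"dz": 0,"wx": 0,"wy": 0,"wz": -10}
    - {"claw": 0.05,"dx": 0,"dy": 0,"dz": 0,"wx": 0,"wy": 0,"wz": -10}
    - {"claw": 0.05,"dx": 0,"dy": 0,"dz": 0,"wx": 0,"wy": 0,"wz": -10}
    - {"claw": 0.05,"dx": 0,"dy": 0,"dz": 0,"wx": 0,"wy": 0,"wz": -10}
    - {"claw": 0.05,"dx": 0,"dy": 0,"dz": 0,"wx": 0,"wy": 0,"wz": -10}
    - {"claw": 0.05,"dx": 0,"dy": 0,"dz": 0,"wx": 0,"wy": 0,"wz": -10}
    - {"claw": 0.05,"dx": 0,"dy": 0,"dz": 0,"wx": 0,"wy": 0,"wz": -10}
    - {"claw": 0.05,"dx": 0,"dy": 0,"dz": 0,"wx": 0,"wy": 0,"wz": 0}

```text
t: 15.18
eef_pos: [0.4793, -0.1318, 0.1946]
tool_rot: [0.226, -0.03, 0.96, -0.162]
contact_force: [-0.3, 0.6, -0.4]
gripper_width: 0.582
grasp_force: 0.0
```

```bash
python3 where.py
```

```text
t 15.175 q [-0.55  0.1   0.53  2.41  1.01  0.32  0.67]
delta tool [-0.0283  0.0591  0.1196] tilt err deg [21.28  4.93 -0.  ] x ang 178.44 w 0.5821158263303331 [-0.3  0.6 -0.4] [0.31 0.49 0.01]
tool-frame axes: 'wx-like' hx [-0.996 -0.007 -0.09 ] 'wy-like' -hy [-0.027 -0.928  0.37 ] z [ 0.443 -0.298 -0.846]
```

Emit:
drive_tool:
  increments:
    - {"claw": 0.05,"dx": -0.0175,"dy": 0,"dz": 0,"wx": 0,"wy": -4,"wz": 0}
    - {"claw": 0.05,"dx": -0.0175,"dy": 0,"dz": 0,"wx": 0,"wy": -4,"wz": 0}
    - {"claw": 0.05,"dx": -0.0175,"dy": 0,"dz": 0,"wx": 0,"wy": -4,"wz": 0}
    - {"claw": 0.05,"dx": -0.0175,"dy": 0,"dz": 0,"wx": 0,"wy": -4,"wz": 0}
    - {"claw": 0.05,"dx": 0,"dy": 0,"dz": 0,"wx": 0,"wy": -4,"wz": 0}
    - {"claw": 0.05,"dx": 0,"dy": 0,"dz": 0,"wx": 0,"wy": 0,"wz": 0}

```text
t: 15.92
eef_pos: [0.5349, -0.1255, 0.2254]
tool_rot: [0.358, -0.053, 0.918, -0.161]
contact_force: [0.3, 0.3, 0.5]
gripper_width: 0.587
grasp_force: 0.0
```

```bash
python3 where.py
```

```text
t 15.925 q [-0.16  0.11  0.12  2.43  2.1   0.32 -0.37]
delta tool [0.0678 0.0635 0.1077] tilt err deg [21.77 -9.85  0.  ] x ang -175.28 w 0.5871811664061286 [0.3 0.3 0.5] [ 0.23  0.74 -0.01]
tool-frame axes: 'wx-like' hx [-0.982 -0.01   0.19 ] 'wy-like' -hy [ 0.081 -0.925  0.371] z [ 0.674 -0.258 -0.692]
```

Emit:
drive_tool:
  increments:
    - {"claw": 0.05,"dx": 0,"dy": 0,"dz": 0,"wx": -4,"wy": -1,"wz": 0}
    - {"claw": 0.05,"dx": 0,"dy": 0,"dz": 0,"wx": -4,"wy": -1,"wz": 0}
    - {"claw": 0.05,"dx": 0,"dy": 0,"dz": 0,"wx": -4,"wy": -1,"wz": 0}
    - {"claw": 0.05,"dx": 0,"dy": 0,"dz": 0,"wx": -4,"wy": 0,"wz": 0}
    - {"claw": 0.05,"dx": 0,"dy": 0,"dz": 0,"wx": -4,"wy": 0,"wz": 0}
    - {"claw": 0.05,"dx": 0,"dy": 0,"dz": 0,"wx": 0,"wy": 0,"wz": 0}

```text
t: 16.68
eef_pos: [0.5432, -0.1214, 0.2296]
tool_rot: [0.381, -0.098, 0.917, -0.061]
contact_force: [-1.3, 0.0, -0.2]
gripper_width: 0.586
grasp_force: 0.0
```

```bash
python3 where.py
```

```text
t 16.675 q [ 0.23  0.12 -0.09  2.39  3.46  0.17 -1.55]
delta tool [0.085  0.0378 0.111 ] tilt err deg [ 10.36 -13.53  -0.  ] x ang -173.9 w 0.5858867873799904 [-1.3  0.  -0.2] [ 0.04  0.74 -0.01]
tool-frame axes: 'wx-like' hx [-0.966 -0.061  0.25 ] 'wy-like' -hy [ 0.103 -0.982  0.16 ] z [ 0.712 -0.037 -0.702]
```

Emit:
drive_tool:
  increments:
    - {"claw": 0.05,"dx": 0,"dy": 0,"dz": 0,"wx": -3,"wy": 0,"wz": 0}
    - {"claw": 0.05,"dx": 0,"dy": 0,"dz": 0,"wx": -3,"wy": 0,"wz": 0}
    - {"claw": 0.05,"dx": 0,"dy": 0,"dz": 0,"wx": -3,"wy": 0,"wz": 0}
    - {"claw": 0.05,"dx": 0,"dy": 0,"dz": 0,"wx": 0,"wy": 0,"wz": -10}
    - {"claw": 0.05,"dx": 0,"dy": 0,"dz": 0,"wx": 0,"wy": 0,"wz": -10}
    - {"claw": 0.05,"dx": 0,"dy": 0,"dz": 0,"wx": 0,"wy": 0,"wz": -10}
    - {"claw": 0.05,"dx": 0,"dy": 0,"dz": 0,"wx": 0,"wy": 0,"wz": -10}
    - {"claw": 0.05,"dx": 0,"dy": 0,"dz": 0,"wx": 0,"wy": 0,"wz": -10}
    - {"claw": 0.05,"dx": 0,"dy": 0,"dz": 0,"wx": 0,"wy": 0,"wz": -10}
    - {"claw": 0.05,"dx": 0,"dy": 0,"dz": 0,"wx": 0,"wy": 0,"wz": -10}
    - {"claw": 0.05,"dx": 0,"dy": 0,"dz": 0,"wx": 0,"wy": 0,"wz": -10}
    - {"claw": 0.05,"dx": 0,"dy": 0,"dz": 0,"wx": 0,"wy": 0,"wz": -10}
    - {"claw": 0.05,"dx": 0,"dy": 0,"dz": 0,"wx": 0,"wy": 0,"wz": -10}
    - {"claw": 0.05,"dx": 0,"dy": 0,"dz": 0,"wx": 0,"wy": 0,"wz": -10}
    - {"claw": 0.05,"dx": 0,"dy": 0,"dz": 0,"wx": 0,"wy": 0,"wz": -10}
    - {"claw": 0.05,"dx": 0,"dy": 0,"dz": 0,"wx": 0,"wy": 0,"wz": -10}
    - {"claw": 0.05,"dx": 0,"dy": 0,"dz": 0,"wx": 0,"wy": 0,"wz": -10}
    - {"claw": 0.05,"dx": 0,"dy": 0,"dz": 0,"wx": 0,"wy": 0,"wz": -10}
    - {"claw": 0.05,"dx": 0,"dy": 0,"dz": 0,"wx": 0,"wy": 0,"wz": 0}

```text
t: 19.05
eef_pos: [0.5448, -0.1192, 0.2299]
tool_rot: [-0.092, 0.918, -0.121, 0.366]
contact_force: [0.5, -0.3, -0.3]
gripper_width: 0.587
grasp_force: 0.0
```

```bash
python3 where.py
```

```text
t 19.05 q [ 0.38  0.15 -0.16  2.35  4.31  0.24  0.29]
delta tool [-0.0871  0.024   0.1132] tilt err deg [ 3.62 13.9  -0.  ] x ang -24.83 w 0.5867483429623304 [ 0.5 -0.3 -0.3] [-0.07  0.7  -0.01]
tool-frame axes: 'wx-like' hx [ 0.88  -0.405  0.247] 'wy-like' -hy [0.407 0.912 0.043] z [ 0.695  0.079 -0.715]
```

Run:
```python
from where import *
p,M=tool(get_obs());print((M.T@(C+n*(.037+.045)-p)).round(4))
```

```text
[-0.076   0.0212  0.0696]
```

Emit:
drive_tool:
  increments:
    - {"claw": 0.05,"dx": -0.019,"dy": 0.0053,"dz": 0.0174,"wx": -0.5,"wy": -2,"wz": 0}
    - {"claw": 0.05,"dx": -0.019,"dy": 0.0053,"dz": 0.0174,"wx": -0.5,"wy": -2,"wz": 0}
    - {"claw": 0.05,"dx": -0.019,"dy": 0.0053,"dz": 0.0174,"wx": -0.5,"wy": -2,"wz": 0}
    - {"claw": 0.05,"dx": -0.019,"dy": 0.0053,"dz": 0.0174,"wx": -0.5,"wy": -2,"wz": 0}
    - {"claw": 0.05,"dx": 0,"dy": 0,"dz": 0,"wx": 0,"wy": 0,"wz": 0}

```text
t: 19.68
eef_pos: [0.5299, -0.1119, 0.1244]
tool_rot: [-0.084, 0.943, -0.121, 0.297]
contact_force: [-0.0, 0.3, -0.4]
gripper_width: 0.582
grasp_force: 0.0
```

```bash
python3 where.py
```

```text
t 19.675 q [ 0.26  0.34 -0.06  2.37  4.    0.25  0.62]
delta tool [ 0.001  -0.0001  0.0479] tilt err deg [ 1.63  5.83 -0.  ] x ang -24.51 w 0.5819689061755986 [-0.   0.3 -0.4] [-0.08  0.58 -0.  ]
tool-frame axes: 'wx-like' hx [ 0.905 -0.412  0.104] 'wy-like' -hy [0.413 0.911 0.016] z [ 0.582  0.086 -0.809]
```

Emit:
drive_tool:
  increments:
    - {"claw": 0.05,"dx": 0,"dy": 0,"dz": 0.01,"wx": -0.5,"wy": -1.9,"wz": 0}
    - {"claw": 0.05,"dx": 0,"dy": 0,"dz": 0.01,"wx": -0.5,"wy": -1.9,"wz": 0}
    - {"claw": 0.05,"dx": 0,"dy": 0,"dz": 0.01,"wx": -0.6,"wy": -2,"wz": 0}
    - {"claw": 0.05,"dx": 0,"dy": 0,"dz": 0,"wx": 0,"wy": 0,"wz": 0}
    - {"claw": 0.05,"dx": 0,"dy": 0,"dz": 0,"wx": 0,"wy": 0,"wz": 0}

```text
t: 20.3
eef_pos: [0.5471, -0.1096, 0.1017]
tool_rot: [-0.077, 0.958, -0.12, 0.25]
contact_force: [0.4, -0.2, -0.2]
gripper_width: 0.587
grasp_force: 0.0
```

```bash
python3 where.py
```

```text
t 20.3 q [ 0.2   0.39 -0.02  2.29  4.45  0.17  0.16]
delta tool [ 0.0021 -0.0007  0.0192] tilt err deg [ 0.07  0.28 -0.  ] x ang -24.26 w 0.5867481474549741 [ 0.4 -0.2 -0.2] [-0.1  0.5 -0. ]
tool-frame axes: 'wx-like' hx [ 0.912 -0.411  0.005] 'wy-like' -hy [0.411 0.912 0.001] z [ 0.497  0.087 -0.864]
```

Emit:
drive_tool:
  increments:
    - {"claw": 0.05,"dx": 0.001,"dy": -0.0003,"dz": 0.007,"wx": 0,"wy": 0,"wz": 0}
    - {"claw": 0.05,"dx": 0.001,"dy": -0.0003,"dz": 0.006,"wx": 0,"wy": 0,"wz": 0}
    - {"claw": 0.05,"dx": 0,"dy": 0,"dz": 0.006,"wx": 0,"wy": 0,"wz": 0}
    - {"claw": 0.05,"dx": 0,"dy": 0,"dz": 0,"wx": 0,"wy": 0,"wz": 0}
    - {"claw": 0.05,"dx": 0,"dy": 0,"dz": 0,"wx": 0,"wy": 0,"wz": 0}

```text
t: 20.92
eef_pos: [0.558, -0.1081, 0.0859]
tool_rot: [-0.076, 0.958, -0.12, 0.249]
contact_force: [0.3, 0.1, 0.4]
gripper_width: 0.586
grasp_force: 0.0
```

```bash
python3 where.py
```

```text
t 20.925 q [0.16 0.44 0.01 2.28 4.31 0.19 0.29]
delta tool [ 0.0005 -0.0004  0.    ] tilt err deg [ 0.06  0.21 -0.  ] x ang -24.25 w 0.5859599191774413 [0.3 0.1 0.4] [-0.06  0.55  0.02]
tool-frame axes: 'wx-like' hx [ 0.912 -0.411  0.004] 'wy-like' -hy [0.411 0.912 0.001] z [ 0.496  0.087 -0.864]
```

Emit:
drive_tool:
  increments:
    - {"claw": 0.005,"dx": 0.0005,"dy": -0.0004,"dz": 0,"wx": 0,"wy": 0,"wz": 0.2}
    - {"claw": 0.005,"dx": 0,"dy": 0,"dz": 0,"wx": 0,"wy": 0,"wz": 0}
    - {"claw": 0.005,"dx": 0,"dy": 0,"dz": 0,"wx": 0,"wy": 0,"wz": 0}
    - {"claw": 0.005,"dx": 0,"dy": 0,"dz": 0,"wx": 0,"wy": 0,"wz": 0}
    - {"claw": 0.005,"dx": 0,"dy": 0,"dz": 0,"wx": 0,"wy": 0,"wz": 0}
    - {"claw": 0.005,"dx": 0,"dy": 0,"dz": 0,"wx": 0,"wy": 0,"wz": 0}
  newtons: 40

```text
t: 21.68
eef_pos: [0.5586, -0.1086, 0.0861]
tool_rot: [-0.076, 0.958, -0.122, 0.249]
contact_force: [-4.1, -3.2, 5.7]
gripper_width: 0.158
grasp_force: 41.2
```

```bash
python3 where.py
```

```text
t 21.675 q [0.16 0.44 0.02 2.28 4.31 0.19 0.28]
delta tool [-0.0001 -0.0007 -0.    ] tilt err deg [-0.02  0.21 -0.  ] x ang -24.46 w 0.1583670279506379 [-4.1 -3.2  5.7] [-0.45  0.57 -0.28]
tool-frame axes: 'wx-like' hx [ 0.91  -0.414  0.003] 'wy-like' -hy [0.414 0.91  0.002] z [ 0.496  0.086 -0.864]
```

Emit:
drive_tool:
  increments:
    - {"claw": 0.005,"dx": 0,"dy": 0,"dz": 0,"wx": 0,"wy": 0,"wz": 6}
    - {"claw": 0.005,"dx": 0,"dy": 0,"dz": 0,"wx": 0,"wy": 0,"wz": 6}
    - {"claw": 0.005,"dx": 0,"dy": 0,"dz": 0,"wx": 0,"wy": 0,"wz": 6}
    - {"claw": 0.005,"dx": 0,"dy": 0,"dz": 0,"wx": 0,"wy": 0,"wz": 6}
    - {"claw": 0.005,"dx": 0,"dy": 0,"dz": 0,"wx": 0,"wy": 0,"wz": 6}
    - {"claw": 0.005,"dx": 0,"dy": 0,"dz": 0,"wx": 0,"wy": 0,"wz": 6}
    - {"claw": 0.005,"dx": 0,"dy": 0,"dz": 0,"wx": 0,"wy": 0,"wz": 6}
    - {"claw": 0.005,"dx": 0,"dy": 0,"dz": 0,"wx": 0,"wy": 0,"wz": 6}
    - {"claw": 0.005,"dx": 0,"dy": 0,"dz": 0,"wx": 0,"wy": 0,"wz": 6}
    - {"claw": 0.005,"dx": 0,"dy": 0,"dz": 0,"wx": 0,"wy": 0,"wz": 6}
    - {"claw": 0.005,"dx": 0,"dy": 0,"dz": 0,"wx": 0,"wy": 0,"wz": 6}
    - {"claw": 0.005,"dx": 0,"dy": 0,"dz": 0,"wx": 0,"wy": 0,"wz": 6}
    - {"claw": 0.005,"dx": 0,"dy": 0,"dz": 0,"wx": 0,"wy": 0,"wz": 0}
    - {"claw": 0.005,"dx": 0,"dy": 0,"dz": 0,"wx": 0,"wy": 0,"wz": 0}

```text
t: 23.42
eef_pos: [0.5583, -0.1091, 0.0859]
tool_rot: [-0.208, 0.703, -0.662, 0.157]
contact_force: [-3.4, -3.7, 5.2]
gripper_width: 0.154
grasp_force: 41.3
```

```bash
python3 where.py
```

```text
t 23.425 q [ 0.19  0.44 -0.02  2.27  4.3   0.18 -0.96]
delta tool [-0.0011 -0.0004 -0.    ] tilt err deg [ 0.16  0.13 -0.  ] x ang -96.49 w 0.1539785359834212 [-3.4 -3.7  5.2] [-0.67  0.67 -0.38]
tool-frame axes: 'wx-like' hx [-0.113 -0.994  0.003] 'wy-like' -hy [ 0.994 -0.113  0.003] z [ 0.495  0.085 -0.865]
```

Emit:
drive_tool:
  increments:
    - {"claw": 0.045,"dx": 0,"dy": 0,"dz": 0,"wx": 0,"wy": 0,"wz": 0}
    - {"claw": 0.045,"dx": 0,"dy": 0,"dz": 0,"wx": 0,"wy": 0,"wz": 0}
    - {"claw": 0.045,"dx": 0,"dy": 0,"dz": 0,"wx": 0,"wy": 0,"wz": 0}
    - {"claw": 0.045,"dx": 0,"dy": 0,"dz": 0,"wx": 0,"wy": 0,"wz": 0}
    - {"claw": 0.045,"dx": 0,"dy": 0,"dz": -0.007,"wx": 0,"wy": 0,"wz": 0}
    - {"claw": 0.045,"dx": 0,"dy": 0,"dz": -0.01,"wx": 0,"wy": 0,"wz": 0}
    - {"claw": 0.045,"dx": 0,"dy": 0,"dz": -0.01,"wx": 1,"wy": 0,"wz": 0}
    - {"claw": 0.045,"dx": 0,"dy": 0,"dz": -0.01,"wx": 2,"wy": -0.2,"wz": 0}
    - {"claw": 0.045,"dx": 0,"dy": 0,"dz": -0.01,"wx": 2,"wy": -0.2,"wz": 0}
    - {"claw": 0.045,"dx": 0,"dy": 0,"dz": -0.015,"wx": 2,"wy": -0.2,"wz": 0}
    - {"claw": 0.045,"dx": 0,"dy": 0,"dz": -0.02,"wx": 3,"wy": 0,"wz": 0}
    - {"claw": 0.045,"dx": 0,"dy": 0,"dz": -0.02,"wx": 3,"wy": 0,"wz": 0}
    - {"claw": 0.045,"dx": 0,"dy": 0,"dz": -0.02,"wx": 3,"wy": 0,"wz": 0}
    - {"claw": 0.045,"dx": 0,"dy": 0,"dz": 0,"wx": 0,"wy": 0,"wz": 0}

```text
t: 25.18
eef_pos: [0.5041, -0.1212, 0.1553]
tool_rot: [-0.282, 0.677, -0.644, 0.217]
contact_force: [-0.0, -0.6, -0.3]
gripper_width: 0.526
grasp_force: 0.0
```

Run:
```python
from where import *
from bar import bar
where();W,d,p,M=wsnap(5);bar(5,C,n,hx,hy)
S,_=snap("scene",5);T,td=snap("top",5)
for nm,I,b in(("scene",S,(200,160,300,300)),("top",T,(330,100,440,250))):
    for a,s,c in blobs(I,(0,150,90),(6,255,255),b,6)[0]: print(nm,a,s,c.round(1))
cv2.imwrite("pics/s5.png",np.vstack([cv2.resize(S[150:310,150:360],(525,400)),W[100:300,57:582]])[:,:,::-1])
```

```text
t 25.175 q [ 0.59  0.28 -0.34  2.43  3.88  0.3  -0.44]
delta tool [-0.0043  0.0047  0.0887] tilt err deg [11.64 -0.64 -0.  ] x ang -96.86 w 0.5257305553568438 [-0.  -0.6 -0.3] [-0.09  0.7  -0.  ]
tool-frame axes: 'wx-like' hx [-0.119 -0.972  0.203] 'wy-like' -hy [ 0.993 -0.119  0.013] z [ 0.658  0.102 -0.746]
top n 1461 h 0.0357066812657173 rect ((-0.8997056484222412, -0.4371662139892578), (44.93889617919922, 14.213086128234863), 83.76176452636719) mean [-1.46943985 -1.2699127 ]
pca ang 83.90550117646794 len,wid [43.97397838 13.97819102]
skirt n 3923 ((-1.9084832668304443, 0.677311897277832), 37.7434196472168)
pointer 72 [ -4.00625152 -27.18198463] 0.0066412928594367145
line 156 [ -2.29057183 -11.7724925 ] 0.03653229580531753
scene 85 [263, 187, 13, 11] [269.  191.7]
top 205 [399, 142, 18, 14] [407.7 148.5]
```

View pics/s5.png

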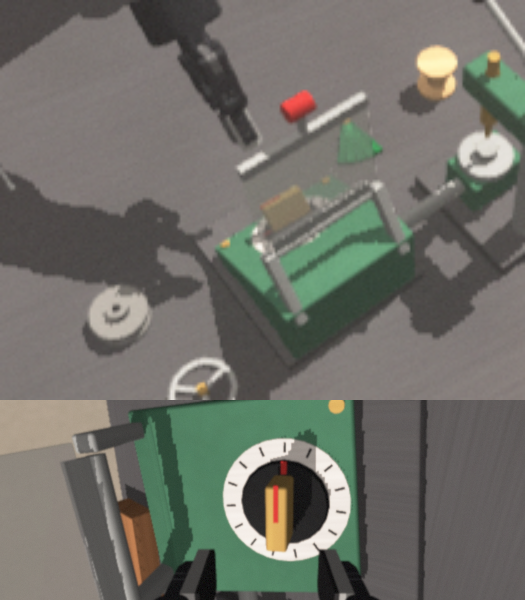

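The view shows the bar at −96.1°, which is 72° clockwise from the start, or three clicks. The visor still stands with its grip near (269,192) in the scene image, the loose parts haven't moved, and the gripper is clear. I'll hand in.

```bash
python3 -c "
from h import *
G,e=tri((269,191.7),(407.7,148.5));print(G.round(3),e)
print(hand_in())"
```

```text
[ 0.633 -0.094  0.312] 0.002272156245843508
the job is handed in; nothing more can be done
None
```

The visor stands open and about upright on its own, the dial is three clicks clockwise (72°) from where it stood, the loose parts look undisturbed in the last picture, and the job was handed in at about 25 s.

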